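# Advance the pattern wheel, then hold the projector's lamp cap half way to its lock

## Robot

A 7-joint arm with a two-finger parallel gripper is mounted at the origin on the work surface. World frame = base frame: x ahead of the robot, y to its left, z up, the work surface at z = 0. Lengths are in m, angles in rad, forces in N, time in s.
With the tool pointing down it reaches from about 0.425 to 0.875 m from the base axis. Payload 4.7 kg.
Tool frame: the origin (TCP) lies at the very end of the fingers, on their centre line; the grasp point (between the pads) lies 19 mm behind it (ctrl.grasp_offset is the distance from the TCP to the grasp point, in m); z points along the fingers, y is the direction in which the jaws open and shut (so a half turn about z gives the same grasp; the last joint's range is limited). The gripper opens to 87 mm and grips with 3 to 60 N. Pads are 19 mm wide; open, the fingers measure 117 mm over their backs; the gripper's body (75 mm by 190 mm) begins 51 mm behind the grasp point.
Start: joints at [-1.252, 0.321, -0.07, 1.45, 0.023, 1.371, -0.057], TCP at [0.195, 0.62, 0.223] pointing down, gripper open.
Joint ranges: [-2.86, 2.86], [-0.3, 2.09], [-1.38, 1.24], [0.06, 2.45], [-1.56, 4.7], [0.09, 2.05], [-2.69, 2.69]. Speed limits (rad/s): [2.57, 2.57, 3.14, 3.14, 3.14, 3.14, 3.14].

## Interface

Orientations are given as a rotation vector (axis times angle).
In Python, from bench import ctrl gives the robot as it stands.
- The arm moves only by the shell command python3 -m creep 'ROWS' [FORCE]. ROWS is JSON, a list that holds one entry, the list of rows, each a list of 7 numbers: the opening, from 0 (shut) to 1 (fully open), then the shift along the tool's x, y, z in mm, then the turn, a rotation vector about the tool's x, y, z in rad. In form: [[[grip, dx, dy, dz, rx, ry, rz], ...]]. A call has 1 to 5 rows; each row is the pose to reach, as a shift and turn from the pose commanded when the call began, along the tool's axes at that moment; what a row does not reach only later rows make up. A row lasts 1/10 s, in which the tool goes at most 50 mm and 8.59 degrees, less where a joint would pass 70% of its speed; a pose out of reach is approached as far as the arm can. A call with a gripper value outside its range is refused whole. The fingers move at their own pace and stop on an object; FORCE is the grip in N (left out, the last holds). Time passes only in rows, so rows that repeat a pose let the fingers close. It gives the time, the measured TCP pose, the force and the opening at its end, in the units of the state.
- ctrl.get_state(): the state, without advancing time (a new reading comes with each control period).
- ctrl.get_image(name): name is "scene" or "side" or "wrist"; returns the picture (480x640x3 uint8, red, green, blue); there is no depth.
- ctrl.camera_params(name): a dict with "K" (3x3 intrinsics, pixels), "pose" (4x4, takes a point from camera to world coordinates). Camera axes: x right, y down, z forward; pixel columns grow to the right and rows downward; lengths in m; the calibration is good to about 2 mm. The wrist camera is an equidistant fisheye: a pixel r from the principal point sees the ray r / f radians off the axis. A picture is of the moment at which its call begins: read the wrist's pose just before it. camera_params takes no time and is no camera call; for the wrist camera it gives the pose at the moment of the call.
- ctrl.close_job(): hands the job in, once; it reports no verdict.
The state is a dict: "time": time; "joint_positions": joint angles; "qd": joint speeds; "joint_torque": joint torques, N m; "position": TCP position; "tool_rot": TCP orientation; "ft_force": force on the tool from outside, world axes, zero at the start; "torque": the same for the moment, N m; "grip_width": opening from 0.0 (shut) to 1.0 (fully open).
Only numpy, scipy, OpenCV 4.12 (cv2) and the standard library are available. Lean on these libraries where they do the work, as an engineer would, in place of code of your own. Each camera call takes 0.05 s, during which the arm holds its last target. There are 200 camera calls.

## Task

Swing the sprung advance lever on the effect projector to its stop and let it spring back. Then drop the lamp cap (black, with a finger bar) fully home in the projector's collar, lugs through the slots, and twist it clockwise to the half-way rib, never on through the lock click. Finish while still gripping the cap and holding it there against its spring for the lamp test; do not knock the other things about.

Things in the scene. Friction and masses are not known exactly. Their poses are not given: they have to be found in the camera images.
- projector: Effect projector: grey metal box fixed to the table, 150 (x) x 260 (y) x 90 high, round lens nose sticking out 30 at its +y end. Origin under its middle. On top, the aluminium lamp collar 60 to the -y side of the middle, and the advance lever near the +y end.
- collar (a point): Centre of the collar's mouth at the top of its lip, 112 above the table, axes as the projector's: x passes through the two opposite entry slots, z up. Collar 92 across, 22 high; lip 6 thick, bore 58; slots 16 wide at the bore, open to the rim. In the groove below, the cap's lugs turn only clockwise seen from above. Cap and collar fit alike after half a revolution.
- entry_stud (a point): Top of the round steel stud (6 across) on the rim by the slot on the robot's side, 50 from the collar's axis: twist 0. A like one stands by the opposite slot.
- half_rib (a point): Top of the long thin steel rib on the collar's outside, 50 from its axis, 45 degrees clockwise from the entry stud: the half-way mark for the cap's bar. A like one stands opposite.
- lock_block (a point): Top of the wider square steel block on the collar's outside, 50 from its axis, 90 degrees clockwise from the entry stud: the lock. The lug begins to ride over the sprung lock plunger (the click) at about 60 degrees. A like block stands opposite.
- contact_arm (a joint): Sprung brass arm with two pins down in the collar, pushed by the cap's lugs: 0 at rest, grows clockwise, at most 1.65. The lugs meet it after about 0.15 rad of twist, so it reads about 0.63 with the cap half way. It pushes back with about 0.1 N m and turns the cap back if it is let go before the lock.
- cap_grip (a point): Lamp cap, loose, 0.16 kg, plug down: black flange 76 wide, 6 thick; plug below 52 wide, 13 deep; two lugs at its foot (67 over both, 10 wide, 5 high); finger bar on top, 46 long (x, in line with the lugs), 12 thick (y), 36 high. Point on the axis in the bar, 12 below its top, 24 above the flange, 43 above the underside; 30 above collar when fully home (flange on lip). Either way round fits.
- lever (a joint): Sprung steel advance lever on top of the box, turning about an upright pivot: 0 at rest, 1.0 rad at its stop. Pushing takes 1 to 4 N at the peg; it springs back by itself when let go.
- lever_peg (a point): Point in the lever's upright black round peg (13 thick, 60 from the pivot), 15 below its top; 130 above the table. The arm under it has its top at 105, the box at 90. The peg moves along the projector's -y, towards the collar, 58 in all, bowing 7 to the projector's -x half way.
- lever_pivot (a point): The lever's upright pivot axis, 100 above the table. The peg circles it anticlockwise seen from above as the lever is advanced.
- lens_ring: loose black ring without bottom, 60 outside, 46 inside, 14 high, a bystander near the cap; origin at the centre of its underside
- jar: small closed jar, 38 across, 45 high, a bystander near the cap; origin at the centre of its underside
- tape: roll of grey tape lying flat, 90 across, 48 high, a bystander near the projector; origin at the centre of its underside
- wrench: steel wrench 150 long lying behind the projector, a bystander; origin about its middle, at the table
- mug: white mug, 80 across, 95 high, a bystander at the back of the table; origin at the centre of its underside
- torch: steel torch 130 long, 34 thick, a bystander at the back of the table; origin at its tail end, at the table
Mind the look-alikes: they are no part of the job. What is shaped like the part that bears cap_grip but purple or red is not meant.

How it is judged:
By the outcome, as a careful person would: the job done as asked, in the order asked, and still so for the second after the job is handed in, while the arm keeps its last pose, push and grip.
It also fails if it takes over 69 s, if anything falls off the work surface, if the arm or the gripper's body presses on something with over 40 N, if the wrist force passes 120 N, or if a joint passes its speed limit or range.

## Working session

There is one attempt and no reset: what is moved stays moved. The work goes in short steps, Python scripts to look and compute and a shell command to move; the robot and the scene stay as the last step left them, time stands still between calls to the robot, and variables do not carry over. Pictures are saved under pics/ and viewed, about 8 in all and at most 12, crops included, and the job is handed in when it is done.

```bash
ls; mkdir -p pics; python3 - <<'E'
from bench import ctrl
import cv2,numpy as np
s=ctrl.get_state();print(s)
for n in("scene","side","wrist"):
    p=ctrl.camera_params(n);print(n,np.round(p["K"],1).tolist(),np.round(p["pose"],3).tolist())
    cv2.imwrite(f"pics/{n}0.png",ctrl.get_image(n)[:,:,::-1])
E
```

```text
pics
{'time': 0.0, 'joint_positions': array([-1.25188946,  0.32182192, -0.07008607,  1.45167165,  0.02256708,
        1.37078982, -0.05688555]), 'qd': array([-0.00217774,  0.00013302,  0.00043943, -0.00060441,  0.00097672,
       -0.00044055, -0.00112165]), 'joint_torque': array([ 6.50485958e-05, -4.91285419e+01, -4.03436981e-01, -3.12537146e+01,
       -6.38693897e-02,  4.33574268e-02,  1.88176305e-04]), 'position': array([0.19494089, 0.61950114, 0.22146389]), 'tool_rot': array([-4.76842392e-01, -3.10496496e+00,  2.97000205e-03]), 'ft_force': array([-0.79020905,  0.25292746,  0.49494859]), 'torque': array([-0.01721034, -0.00170817,  0.00191789]), 'grip_width': 0.9969021500307316}
scene [[522.2, 0.0, 326.2], [0.0, 522.2, 242.6], [0.0, 0.0, 1.0]] [[0.183, 0.816, -0.549, 1.069], [0.983, -0.156, 0.095, -0.106], [-0.008, -0.557, -0.83, 0.888], [0.0, 0.0, 0.0, 1.0]]
side [[512.7, 0.0, 322.3], [0.0, 512.7, 242.5], [0.0, 0.0, 1.0]] [[0.872, -0.357, 0.335, 0.213], [-0.49, -0.616, 0.617, -0.608], [-0.014, -0.702, -0.712, 0.786], [0.0, 0.0, 0.0, 1.0]]
wrist [[371.6, 0.0, 317.0], [0.0, 371.6, 243.3], [0.0, 0.0, 1.0]] [[0.3, 0.919, 0.257, 0.125], [0.954, -0.289, -0.082, 0.642], [-0.001, 0.27, -0.963, 0.384], [0.0, 0.0, 0.0, 1.0]]
```

View pics/scene0.png

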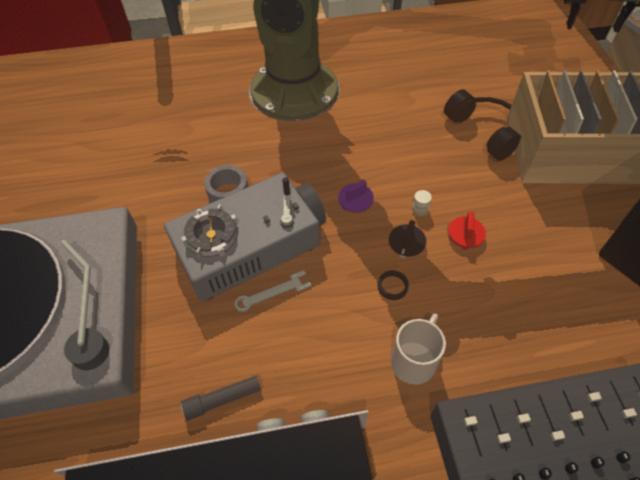

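View pics/side0.png

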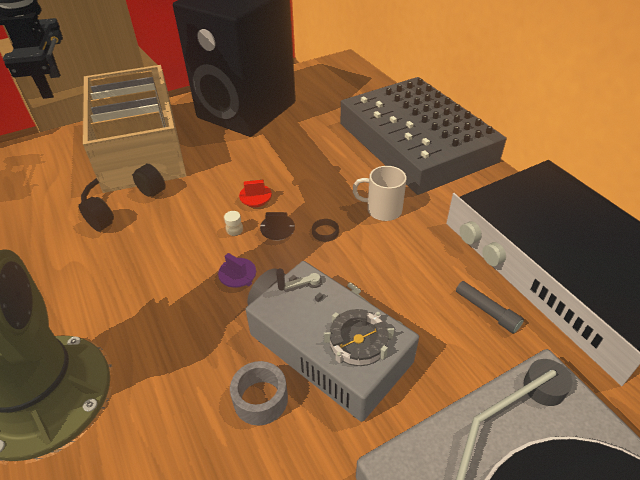

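Black cap at scene (407,239) / side (277,225), purple look-alike at (356,196), red at (467,232). The black one fits. I'll confirm it in an enlarged crop, together with the projector.

```bash
python3 - <<'E'
import cv2,numpy as np
a=cv2.imread("pics/scene0.png");b=cv2.imread("pics/side0.png")
f=lambda im,x,y,w,h:cv2.resize(im[y:y+h,x:x+w],(400,300),interpolation=cv2.INTER_CUBIC)
cv2.imwrite("pics/crop1.png",np.vstack([np.hstack([f(a,370,195,80,60+0),f(a,160,160,180,135)]),np.hstack([f(b,245,200,64,48),f(b,240,255,184,138)])]))
E
```

```text
(no output)
```

View pics/crop1.png

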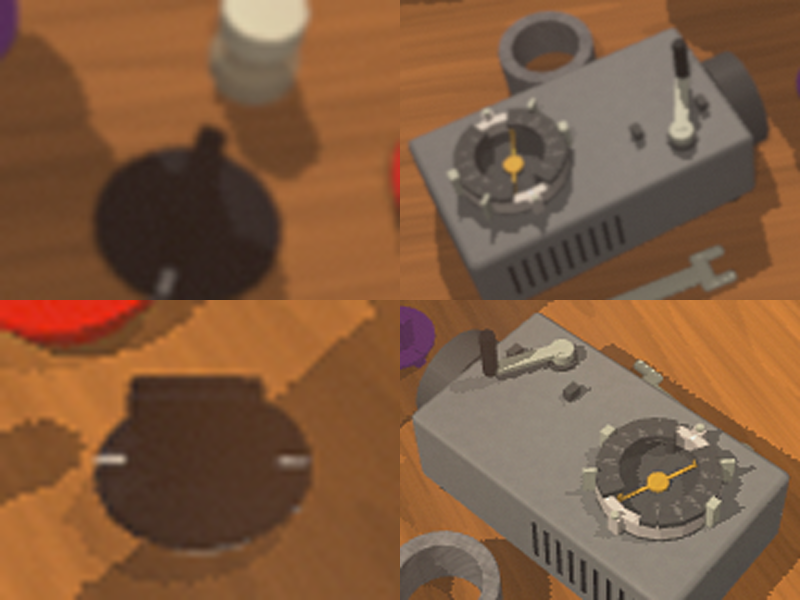

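The crop confirms the black cap: plain black flange, bar, and white marks in line with the bar. The collar is at scene (211,230), and the peg top is at scene (286,179) / side (280,270). Triangulating next.

```bash
cat > h.py <<'E'
from bench import ctrl
import cv2,numpy as np
from scipy.spatial.transform import Rotation as R
def ray(n,uv,p=None):
    p=p or ctrl.camera_params(n);K,T=np.array(p["K"]),np.array(p["pose"])
    if n=="wrist":
        d=np.array([(uv[0]-K[0,2])/K[0,0],(uv[1]-K[1,2])/K[1,1]]);r=np.hypot(*d)+1e-9
        v=np.r_[d/r*np.sin(r),np.cos(r)]
    else: v=np.linalg.inv(K)@[uv[0],uv[1],1]
    v=T[:3,:3]@v;return T[:3,3],v/np.linalg.norm(v)
def plane(n,uv,z,p=None):
    o,v=ray(n,uv,p);return o+v*(z-o[2])/v[2]
def tri(*rs):
    A=sum(np.eye(3)-np.outer(v,v) for o,v in rs);b=sum((np.eye(3)-np.outer(v,v))@o for o,v in rs)
    x=np.linalg.solve(A,b);return x,[np.linalg.norm(np.cross(x-o,v)) for o,v in rs]
def tool():
    s=ctrl.get_state();return np.array(s["position"]),R.from_rotvec(s["tool_rot"])
def to(target,ang=None):
    """shift (mm) in tool axes; ang: world heading of tool y axis wanted (tool pointing down)"""
    p,r=tool();print("shift mm",np.round(r.inv().apply(np.array(target)-p)*1000,1))
    M=r.as_matrix();a0=np.arctan2(M[1,1],M[0,1]);print("tool y heading",np.degrees(a0),"tilt z",M[:,2].round(4))
    if ang is not None:
        d=(ang-a0+np.pi/2)%np.pi-np.pi/2
        Y=np.array([np.cos(ang),np.sin(ang),0])*(1 if np.cos(ang-a0)>0 else -1);Z=np.array([0,0,-1.]);X=np.cross(Y,Z)
        print("rotvec tool",(r.inv()*R.from_matrix(np.c_[X,Y,Z])).as_rotvec().round(3))
E
python3 - <<'E'
from h import *
P={"collar":((210.9,229.8),(361.9,335.5)),"pivottop":((286.9,218.5),(315.9,278)),"pegtop":((286,178.9),(280.5,270.2)),"flange":((407.4,240),(277.5,225.6)),"ring":((393,285),(325,230))}
for k,(a,b) in P.items(): print(k,*[np.round(q,4) for q in tri(ray("scene",a),ray("side",b))])
m=[plane("side",q,.019) for q in((262.6,225.6),(291.9,225.6))]+[plane("scene",(403.4,251.6),.019),plane("scene",(407.4,240),.019)];print(np.round(m,4))
for q in((422,194),): print("jar",plane("scene",q,.045))
for q in((356,198),): print("purple",plane("scene",q,.019))
for q in ((166,224),(280,177),(320,224),(205,297)): print("box",plane("scene",q,.09 if q!=(205,297) else 0).round(3))
p,r=tool();print(r.as_matrix().round(3)); print(tool()[0])
E
```

```text
collar [ 0.4853 -0.2235  0.1034] [0.0048 0.0048]
pivottop [ 0.4823 -0.0806  0.0996] [0.003 0.003]
pegtop [ 0.4224 -0.0699  0.143 ] [0.002 0.002]
flange [0.5164 0.1556 0.0149] [0.0006 0.0006]
ring [0.6055 0.1033 0.0026] [0.0013 0.0013]
[[0.4869 0.1671 0.019 ]
 [0.5421 0.1351 0.019 ]
 [0.5439 0.1397 0.019 ]
 [0.5185 0.1549 0.019 ]]
jar [0.42942828 0.2075188  0.045     ]
purple [0.39377104 0.07664065 0.019     ]
box [ 0.442 -0.304  0.09 ]
box [ 0.367 -0.077  0.09 ]
box [ 0.497 -0.018  0.09 ]
box [ 0.561 -0.256  0.   ]
[[-0.954  0.3   -0.   ]
 [ 0.3    0.954 -0.001]
 [-0.    -0.001 -1.   ]]
[0.19495145 0.61962884 0.22171786]
```

View pics/wrist0.png

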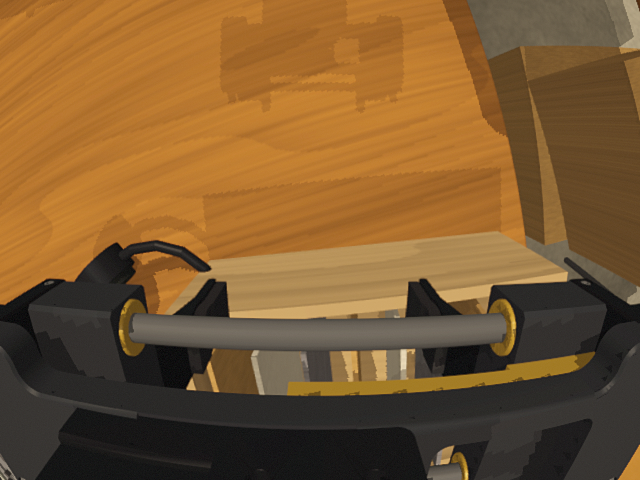

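```bash
python3 -m creep '[[[0,-36,-28,-3,0,0,0],[0,-71,-55,-6,0,0,0],[0,-106,-83,-9,0,0,0],[0,-142,-110,-12,0,0,0],[0,-177,-138,-15,0,0,0]]]' 20
python3 -m creep '[[[0,-36,-28,-3,0,0,0],[0,-71,-55,-6,0,0,0],[0,-106,-83,-9,0,0,0],[0,-142,-110,-12,0,0,0],[0,-177,-138,-15,0,0,0]]]'
python3 -m creep '[[[0,0,0,0,0,0,0.14],[0,0,0,0,0,0,0.28],[0,0,0,0,0,0,0.42],[0,0,0,0,0,0,0.56],[0,0,0,0,0,0,0.7]]]'
python3 - <<'E'
from h import *
to((0.419,-0.0435,.22),np.radians(20));print(ctrl.get_state()["joint_positions"].round(2))
E
```

```text
time: 0.65
position: [0.3234, 0.4335, 0.2374]
tool_rot: [-0.477, -3.105, 0.0]
ft_force: [0.1, 0.9, 0.4]
grip_width: 0.63
time: 1.15
position: [0.4506, 0.2488, 0.2526]
tool_rot: [0.477, 3.105, 0.0]
ft_force: [0.0, 0.8, -0.1]
grip_width: 0.169
time: 1.65
position: [0.4498, 0.2504, 0.2523]
tool_rot: [-1.521, -2.749, 0.001]
ft_force: [-0.1, 0.1, -0.0]
grip_width: 0.007
shift mm [-232.6 -182.2   32.4]
tool y heading 32.090886097054266 tilt z [-4.e-04 -2.e-04 -1.e+00]
rotvec tool [-0.     0.     0.211]
[-0.81  0.01  0.25  1.75 -0.    1.38  0.  ]
```

```bash
python3 -m creep '[[[0,-30,-24,4,0,0,0.1],[0,-63,-49,8,0,0,0.21],[0,-97,-76,13,0,0,0.21],[0,-132,-103,18,0,0,0.21],[0,-167,-130,23,0,0,0.21]]]'
python3 - <<'E'
from h import *
to((0.419,-0.0435,.22),np.radians(20))
E
```

```text
time: 2.15
position: [0.4292, 0.0382, 0.2292]
tool_rot: [-1.793, -2.58, -0.001]
ft_force: [1.0, -0.8, 0.2]
grip_width: 0.008
shift mm [-73.  -38.    9.2]
tool y heading 20.414446756473712 tilt z [ 1.e-04  3.e-04 -1.e+00]
rotvec tool [ 0.    -0.     0.007]
```

```bash
python3 -m creep '[[[0,-37,-19,5,0,0,0],[0,-73,-38,9,0,0,0],[0,-73,-38,9,0,0,0]]]'
python3 - <<'E'
from h import *
to((0.419,-0.0435,.22),np.radians(20))
print(ctrl.get_state()["joint_positions"].round(2))
cv2.imwrite("pics/w1.png",ctrl.get_image("wrist")[:,:,::-1])
E
```

```text
time: 2.45
position: [0.4184, -0.0474, 0.2202]
tool_rot: [-1.804, -2.571, 0.001]
ft_force: [0.0, -0.2, 0.4]
grip_width: 0.003
shift mm [3.4 1.9 0.2]
tool y heading 19.884500836315404 tilt z [-6.e-04 -2.e-04 -1.e+00]
rotvec tool [-0.001  0.    -0.002]
[-0.56 -0.23  0.53  2.    0.12  1.34  0.28]
```

View pics/w1.png

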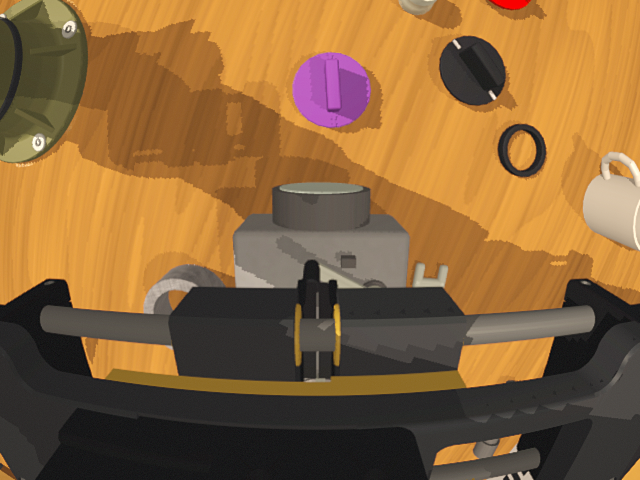

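```bash
python3 - <<'E'
from h import *
for q,z in (((312,264),.145),((373,283),.105),((236,234),.09),((407,234),.09),((248,217),.09),((395,217),.09),((347,262),.1)): print(q,plane("wrist",q,z).round(4))
p=ctrl.camera_params("wrist");K,T=p["K"],np.array(p["pose"])
def proj(X):
    c=np.linalg.inv(T)@np.r_[X,1];r=np.hypot(c[0],c[1]);th=np.arctan2(r,c[2]);return [K[0,2]+K[0,0]*th*c[0]/r,K[1,2]+K[1,1]*th*c[1]/r]
print("pegtop",proj([.4224,-.0699,.143]),"tcp",proj(tool()[0]))
im=cv2.imread("pics/w1.png");cv2.imwrite("pics/c2.png",cv2.resize(im[200:400,220:460],(720,600),interpolation=cv2.INTER_CUBIC))
E
```

```text
(312, 264) [ 0.419  -0.0517  0.145 ]
(373, 283) [ 0.4751 -0.0632  0.105 ]
(236, 234) [ 0.3571 -0.0667  0.09  ]
(407, 234) [ 0.4898 -0.0182  0.09  ]
(248, 217) [ 0.3623 -0.0497  0.09  ]
(395, 217) [ 0.4746 -0.0086  0.09  ]
(347, 262) [ 0.4495 -0.0551  0.1   ]
pegtop [np.float64(307.70634811530056), np.float64(287.8522611960183)] tcp [np.float64(315.33106877210975), np.float64(300.6323573915148)]
```

View pics/c2.png

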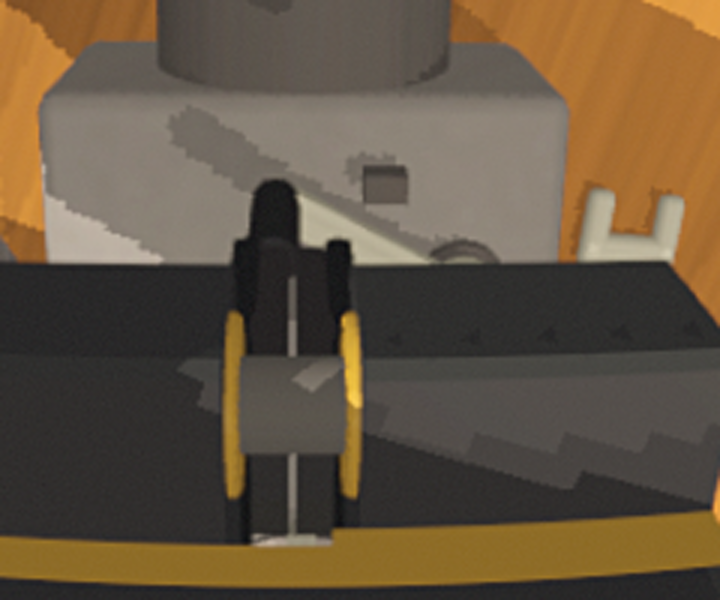

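Peg base edge at (312,261) agrees with the triangulated peg at about (0.424,-0.070). I'll go down beside it on the lens side.

```bash
python3 -m creep '[[[0,4,-5,35,0,0,0],[0,4,-5,70,0,0,0],[0,4,-5,103,0,0,0],[0,4,-5,103,0,0,0]]]'
python3 - <<'E'
from h import *
to((0.424,-0.070,.116),np.radians(20));print(ctrl.get_state()["joint_positions"].round(2))
E
```

```text
time: 2.9
position: [0.41, -0.0388, 0.1139]
tool_rot: [-1.787, -2.576, 0.009]
ft_force: [-0.8, -0.2, -0.2]
grip_width: 0.002
shift mm [-34.1   2.1  -2.1]
tool y heading 20.496862966019957 tilt z [-0.0082 -0.0013 -1.    ]
rotvec tool [-0.008 -0.002  0.009]
[-0.57 -0.14  0.56  2.15  0.08  1.12  0.31]
```

```bash
python3 -m creep '[[[0,-15,0,0,0,0,0],[0,-25,0,0,0,0,0],[0,-35,0,0,0,0,0],[0,-45,0,0,0,0,0],[0,-55,0,0,0,0,0]]]'
python3 -m creep '[[[0,-8,0,0,0,0,0],[0,-15,0,0,0,0,0],[0,-15,0,0,0,0,0]]]'
python3 - <<'E'
from h import *
to((0.4415,-0.125,.116),np.radians(20))
cv2.imwrite("pics/s2.png",np.vstack([cv2.resize(ctrl.get_image(n)[y:y+150,x:x+200,::-1],(400,300)) for n,x,y in(("scene",160,140),("side",235,225))]))
E
```

```text
time: 3.4
position: [0.4335, -0.0911, 0.1184]
tool_rot: [1.792, 2.58, 0.002]
ft_force: [-1.1, 3.2, 0.5]
grip_width: 0.008
time: 3.7
position: [0.4401, -0.105, 0.1185]
tool_rot: [1.792, 2.578, 0.005]
ft_force: [1.0, 4.5, 2.4]
grip_width: 0.007
shift mm [-19.2  -5.6   2.4]
tool y heading 20.389030692804383 tilt z [ 0.0037  0.0012 -1.    ]
rotvec tool [0.004 0.    0.007]
```

```bash
for i in 1; do python3 -m creep '[[[0,-3,0,0,0,0,0],[0,-3,0,0,0,0,0]]]'; python3 -m creep '[[[0,-2,0,0,0,0,0],[0,-2,0,0,0,0,0]]]';python3 -m creep '[[[0,-2,0,0,0,0,0],[0,-2,0,0,0,0,0]]]'; done
```

```text
time: 4.0
position: [0.4412, -0.1067, 0.1185]
tool_rot: [1.79, 2.579, 0.006]
ft_force: [2.5, 6.7, 0.8]
grip_width: 0.008
time: 4.2
position: [0.4416, -0.1073, 0.1184]
tool_rot: [1.791, 2.581, 0.008]
ft_force: [1.3, 9.2, 1.5]
grip_width: 0.003
time: 4.4
position: [0.4418, -0.1076, 0.1184]
tool_rot: [-1.789, -2.58, -0.01]
ft_force: [-0.2, 12.9, 3.1]
grip_width: 0.006
```

The force climbs while the tool stands still, so the lever is at its stop. I'll let it spring back and check.

```bash
python3 - <<'E'
from h import *
cv2.imwrite("pics/s3.png",np.vstack([cv2.resize(ctrl.get_image(n)[y:y+150,x:x+200,::-1],(400,300)) for n,x,y in(("scene",160,140),("side",235,225))]))
E
python3 -m creep '[[[0,25,0,0,0,0,0],[0,55,0,0,0,0,0],[0,88,0,0,0,0,0],[0,88,0,-50,0,0,0],[0,88,0,-100,0,0,0]]]'
python3 -m creep '[[[0.9,40,30,-30,0,0,0],[0.9,80,60,-30,0,0,0],[0.9,120,90,-30,0,0,0]]]'
python3 - <<'E'
from h import *
a=cv2.imread("pics/s3.png")
b=np.vstack([cv2.resize(ctrl.get_image(n)[y:y+150,x:x+200,::-1],(400,300)) for n,x,y in(("scene",160,140),("side",235,225))])
cv2.imwrite("pics/s4.png",np.hstack([a,b]))
t=np.degrees(np.arctan2(.1351-.1671,.5421-.4869));print("bar heading",t)
to((.517,.155,.25),np.radians(t+90))
E
```

```text
time: 5.0
position: [0.4088, -0.0296, 0.218]
tool_rot: [-1.79, -2.581, 0.004]
ft_force: [1.3, -0.2, -0.3]
grip_width: 0.002
time: 5.3
position: [0.4528, 0.1085, 0.2502]
tool_rot: [1.793, 2.575, 0.008]
ft_force: [-0.1, -0.2, 1.2]
grip_width: 0.196
bar heading -30.101304565599687
shift mm [14.9 75.6 -1.9]
tool y heading 20.947126733072785 tilt z [ 0.0027  0.001  -1.    ]
rotvec tool [ 0.003  0.001 -0.68 ]
```

View pics/s4.png

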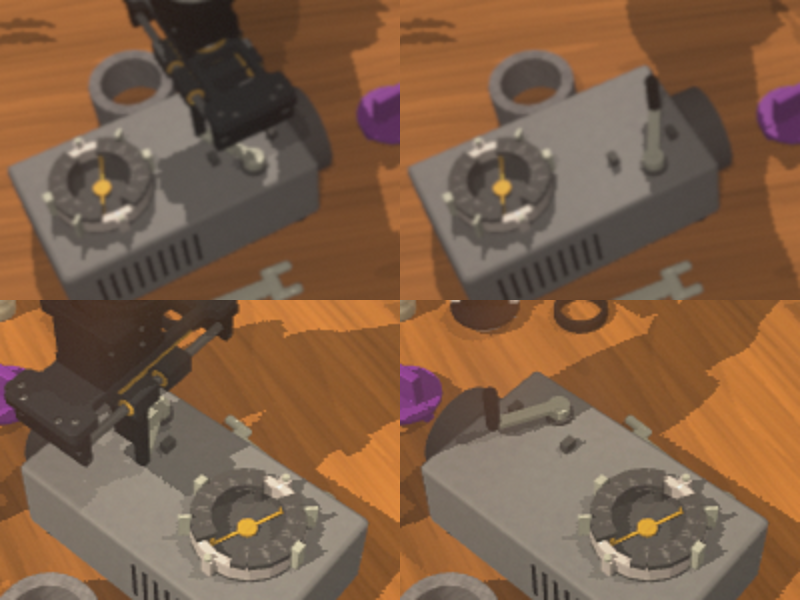

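The left half shows the lever swung round against the stop block. The right half shows it sprung back, peg at (652,90), its rest place. Now to the cap.

```bash
python3 -m creep '[[[0.5,-6,25,0,0,0,-0.13],[0.5,-12,50,0,0,0,-0.27],[0.5,-18,75,5,0,0,-0.4],[0.5,-26,114,10,0,0,-0.54],[0.5,-26,114,10,0,0,-0.68]]]'
python3 -m creep '[[[0.5,0,0,0,0,0,0],[0.5,0,0,0,0,0,0]]]'
python3 - <<'E'
from h import *
p=ctrl.camera_params("wrist");im=ctrl.get_image("wrist")[:,:,::-1];cv2.imwrite("pics/w3.png",im)
np.savez("w3.npz",K=p["K"],pose=p["pose"])
def proj(X):
    c=np.linalg.inv(np.array(p["pose"]))@np.r_[X,1];r=np.hypot(c[0],c[1]);th=np.arctan2(r,c[2]);return np.round([p["K"][0][2]+371.6*th*c[0]/r,p["K"][1][2]+371.6*th*c[1]/r])
print("expected",proj([.517,.155,.019]),tool()[0],ctrl.get_state()["joint_positions"].round(2))
E
```

```text
time: 5.9
position: [0.5697, 0.1219, 0.2349]
tool_rot: [0.822, 3.031, -0.007]
ft_force: [-1.4, 0.3, -1.2]
grip_width: 0.499
time: 6.1
position: [0.5664, 0.1218, 0.2378]
tool_rot: [0.836, 3.027, -0.001]
ft_force: [-0.3, -0.3, 0.6]
grip_width: 0.499
expected [319. 155.] [0.56623525 0.12199416 0.23811806] [-0.63  0.17  0.43  1.63 -0.07  1.36  0.83]
```

View pics/w3.png

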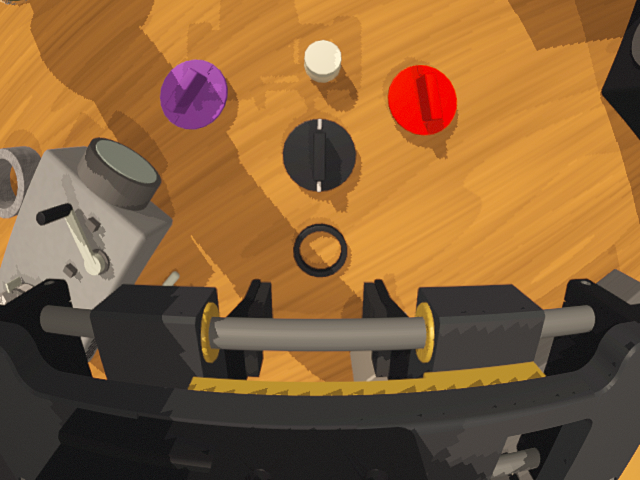

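Cap flange centre at (319.5,155), with marks at (319.5,124) and (319.5,187), so the bar runs along tool x as wanted. Jar at (322,61), red at (422,100), purple at (194,95) and ring at (320,250) are all clear of the jaws.

```bash
python3 - <<'E'
from h import *
x,e=tri(ray("scene",(407.4,240)),ray("side",(277.5,225.6)),ray("wrist",(319.5,155.5)));print(x,e)
a,b=plane("wrist",(319.5,124),.019),plane("wrist",(319.5,187),.019);c=(a+b)/2;t=np.arctan2(*(b-a)[1::-1]);print(a,b,c,np.degrees(t))
to((c[0],c[1],.026),t+np.pi/2)
E
```

```text
[0.51681954 0.1553434  0.01524021] [np.float64(0.0007957130115917078), np.float64(0.0006026330155255116), np.float64(0.0005979030414494149)]
[0.48949211 0.17177001 0.019     ] [0.5452009  0.13856057 0.019     ] [0.51734651 0.15516529 0.019     ] -30.800250254950843
shift mm [ 59.2   3.3 212.1]
tool y heading 59.16412903972168 tilt z [ 1.2e-03  1.0e-04 -1.0e+00]
rotvec tool [ 0.001  0.001 -0.001]
```

```bash
python3 -m creep '[[[0.5,30,2,35,0,0,0],[0.5,59,3,75,0,0,0],[0.5,59,3,120,0,0,0],[0.5,59,3,120,0,0,0]]]'
python3 - <<'E'
from h import *
to((.5172,.1552,.026),np.radians(59.2))
E
```

```text
time: 6.55
position: [0.5118, 0.1545, 0.1131]
tool_rot: [-0.828, -3.023, 0.009]
ft_force: [-0.5, -0.7, 0.2]
grip_width: 0.495
shift mm [-4.8  4.  87. ]
tool y heading 59.363102123797596 tilt z [-0.0088 -0.0033 -1.    ]
rotvec tool [-0.007 -0.006  0.003]
```

```bash
python3 -m creep '[[[0.5,0,0,20,0,0,0],[0.5,0,0,40,0,0,0],[0.5,0,0,60,0,0,0],[0.5,0,0,60,0,0,0],[0.5,0,0,60,0,0,0]]]'
python3 - <<'E'
from h import *
to((.5172,.1552,.026),np.radians(59.2))
E
```

```text
time: 7.05
position: [0.5184, 0.1553, 0.0597]
tool_rot: [0.832, 3.027, 0.002]
ft_force: [0.6, -0.0, 0.8]
grip_width: 0.501
shift mm [ 1.  -0.8 33.7]
tool y heading 59.27844989858268 tilt z [ 2.6e-03  9.0e-04 -1.0e+00]
rotvec tool [0.002 0.002 0.001]
```

```bash
python3 -m creep '[[[0.5,0,-1,16,0,0,0],[0.5,0,-1,33,0,0,0],[0.5,0,-1,33,0,0,0],[0.5,0,-1,33,0,0,0]]]'
python3 -m creep '[[[0.05,0,0,0,0,0,0],[0.05,0,0,0,0,0,0],[0.05,0,0,0,0,0,0],[0.05,0,0,0,0,0,0],[0.05,0,0,0,0,0,0]]]' 35
python3 -m creep '[[[0.05,0,0,-20,0,0,0],[0.05,0,0,-40,0,0,0],[0.05,0,0,-60,0,0,0],[0.05,0,0,-60,0,0,0]]]' 
python3 - <<'E'
from h import *
to((.5172,.1552,.086),np.radians(59.2))
E
```

```text
time: 7.45
position: [0.5175, 0.1548, 0.0262]
tool_rot: [0.83, 3.028, 0.002]
ft_force: [0.2, 0.3, 0.4]
grip_width: 0.501
time: 7.95
position: [0.5164, 0.1545, 0.0246]
tool_rot: [0.83, 3.03, 0.0]
ft_force: [-0.2, 0.3, 2.7]
grip_width: 0.135
time: 8.35
position: [0.5181, 0.1552, 0.0867]
tool_rot: [0.829, 3.026, 0.005]
ft_force: [0.5, 0.2, -2.4]
grip_width: 0.137
shift mm [ 0.8 -0.4  0.7]
tool y heading 59.357038259730075 tilt z [ 0.0043  0.0021 -1.    ]
rotvec tool [0.004 0.003 0.003]
```

The cap is held (opening 0.137 = 11.9 mm, the bar's thickness). I'll lift, turn and go near the collar.

```bash
python3 -m creep '[[[0.05,0,0,-40,0,0,0],[0.05,0,0,-80,0,0,0],[0.05,0,0,-120,0,0,0],[0.05,0,0,-160,0,0,0]]]'
python3 -m creep '[[[0.05,0,0,0,0,0,0.14],[0.05,0,0,0,0,0,0.28],[0.05,0,0,0,0,0,0.42],[0.05,0,0,0,0,0,0.56],[0.05,0,0,0,0,0,0.7]]]'
python3 -m creep '[[[0.05,0,0,0,0,0,0.14],[0.05,0,0,0,0,0,0.28],[0.05,0,0,0,0,0,0.42],[0.05,0,0,0,0,0,0.56],[0.05,0,0,0,0,0,0.7]]]'
python3 -m creep '[[[0.05,0,0,0,0,0,0.14],[0.05,0,0,0,0,0,0.28],[0.05,0,0,0,0,0,0.42],[0.05,0,0,0,0,0,0.56],[0.05,0,0,0,0,0,0.7]]]'
python3 - <<'E'
from h import *
print(ctrl.get_state()["joint_positions"].round(2))
to((.419,-.2475,.25),np.radians(-70))
E
```

```text
time: 8.75
position: [0.5156, 0.1543, 0.2444]
tool_rot: [-0.83, -3.028, 0.002]
ft_force: [0.7, 0.6, -2.9]
grip_width: 0.132
time: 9.25
position: [0.5157, 0.1544, 0.2426]
tool_rot: [-1.825, -2.556, 0.003]
ft_force: [0.0, -0.1, -3.0]
grip_width: 0.133
time: 9.75
position: [0.5157, 0.1545, 0.2426]
tool_rot: [-2.591, -1.775, 0.004]
ft_force: [0.5, 0.2, -2.0]
grip_width: 0.133
time: 10.25
position: [0.5157, 0.1544, 0.2426]
tool_rot: [3.043, 0.779, -0.004]
ft_force: [0.2, -0.3, -2.0]
grip_width: 0.139
[-0.78  0.07  0.46  1.71 -0.03  1.37 -1.38]
shift mm [-277.9  306.1   -6.7]
tool y heading -61.289969450514484 tilt z [-0.0023 -0.0011 -1.    ]
rotvec tool [0.    0.003 0.152]
```

```bash
python3 -m creep '[[[0.05,-28,31,0,0,0,0],[0.05,-56,61,0,0,0,0],[0.05,-84,92,0,0,0,0],[0.05,-112,122,0,0,0,0],[0.05,-139,153,0,0,0,0]]]'
python3 -m creep '[[[0.05,-28,31,0,0,0,0.05],[0.05,-56,61,0,0,0,0.1],[0.05,-84,92,0,0,0,0.15],[0.05,-112,122,0,0,0,0.15],[0.05,-139,153,0,0,0,0.15]]]'
python3 -m creep '[[[0.05,0,0,0,0,0,0],[0.05,0,0,0,0,0,0],[0.05,0,0,0,0,0,0]]]'
python3 - <<'E'
from h import *
p=ctrl.camera_params("wrist");im=ctrl.get_image("wrist")[:,:,::-1];cv2.imwrite("pics/w4.png",im)
np.savez("w4.npz",K=p["K"],pose=p["pose"])
to((.485,-.2235,.25),np.radians(-70));print(tool()[0],ctrl.get_state()["joint_positions"].round(2))
E
```

```text
time: 10.75
position: [0.4678, -0.0481, 0.243]
tool_rot: [-3.041, -0.788, 0.003]
ft_force: [1.1, -0.7, -1.3]
grip_width: 0.136
time: 11.25
position: [0.4206, -0.2491, 0.2432]
tool_rot: [-3.091, -0.558, 0.001]
ft_force: [1.3, -0.9, -2.2]
grip_width: 0.136
time: 11.55
position: [0.4219, -0.2465, 0.2435]
tool_rot: [-3.09, -0.56, 0.002]
ft_force: [0.9, 0.7, -2.3]
grip_width: 0.134
shift mm [66.9  0.8 -6.3]
tool y heading -69.4119103551584 tilt z [-1.1e-03  6.0e-04 -1.0e+00]
rotvec tool [-0.001  0.001  0.01 ]
[ 0.4221389  -0.24629591  0.24372797] [-0.44 -0.09  0.88  1.83  0.07  1.37 -0.79]
```

View pics/w4.png

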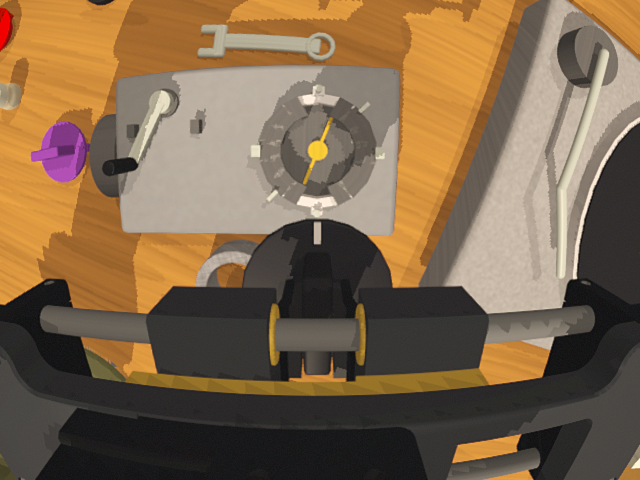

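Slots and studs are at (319,90) and (317,211), ribs at (362,106)/(272,198), blocks at (254,152)/(381,155), and the cap's white mark at (317,233). I'll enlarge for exact pixels.

```bash
python3 - <<'E'
import cv2
im=cv2.imread("pics/w4.png");cv2.imwrite("pics/c4.png",cv2.resize(im[75:255,230:410],(600,600),interpolation=cv2.INTER_CUBIC))
E
```

```text
(no output)
```

View pics/c4.png

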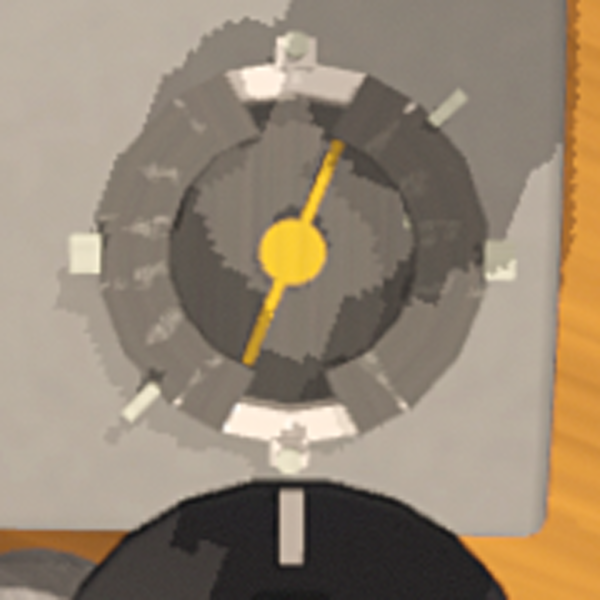

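```bash
cat > m.py <<'E'
from h import *
d=np.load("w4.npz");p={"K":d["K"],"pose":d["pose"]}
pairs=dict(stud=((316.7,213),(318.8,88.5)),block=((255.5,150.9),(380,153)),rib=((272.3,195.6),(364.4,107.1)))
for k,(a,b) in pairs.items():
    for z in(.108,.112,.116,.12):
        A,B=plane("wrist",a,z,p),plane("wrist",b,z,p);print(k,z,((A+B)/2).round(4)[:2],"dist",np.linalg.norm(A-B).round(4),"heading",np.degrees(np.arctan2(*(B-A)[1::-1])).round(2))
E
python3 m.py; python3 - <<'E'
from h import *
d=np.load("w4.npz");p={"K":d["K"],"pose":d["pose"]}
P=np.array([.42214,-.24630,.24373]);y=np.radians(-69.4);Y=np.array([np.cos(y),np.sin(y)]);X=np.array([-Y[1],Y[0]])
for q in((317.3,221.4),(317.3,244.8)):
    w=plane("wrist",q,.2437-.0055,p);print("cap mark rel tool x,y mm",np.round(1000*np.array([(w[:2]-P[:2])@X,(w[:2]-P[:2])@Y]),1))
s,e=tri(ray("scene",(210.9,229.8)),ray("side",(361.9,335.5)),ray("wrist",(318,150.8),p));print(s,e)
E
```

```text
stud 0.108 [ 0.4849 -0.2233] dist 0.1007 heading 19.59
stud 0.112 [ 0.485  -0.2232] dist 0.0994 heading 19.59
stud 0.116 [ 0.4851 -0.2232] dist 0.098 heading 19.59
stud 0.12 [ 0.4852 -0.2232] dist 0.0966 heading 19.59
block 0.108 [ 0.4849 -0.2233] dist 0.0996 heading -70.42
block 0.112 [ 0.485  -0.2233] dist 0.0983 heading -70.42
block 0.116 [ 0.4851 -0.2232] dist 0.097 heading -70.42
block 0.12 [ 0.4852 -0.2232] dist 0.0956 heading -70.42
rib 0.108 [ 0.485  -0.2233] dist 0.1028 heading -25.28
rib 0.112 [ 0.485  -0.2232] dist 0.1014 heading -25.28
rib 0.116 [ 0.4851 -0.2232] dist 0.1 heading -25.28
rib 0.12 [ 0.4852 -0.2232] dist 0.0987 heading -25.28
cap mark rel tool x,y mm [37.9  0.3]
cap mark rel tool x,y mm [26.7  0.2]
[ 0.48521016 -0.22350191  0.10332475] [np.float64(0.004758264879278981), np.float64(0.0048726214707091806), np.float64(0.00014629364285102375)]
```

Collar axis at (0.485,-0.2233), slot heading 19.6°, height about 0.11 as stated. The cap sits centred on the tool. Go above.

```bash
python3 -m creep '[[[0.05,25,0,0,0,0,0.017],[0.05,45,0,10,0,0,0.017],[0.05,66,0,40,0,0,0.017],[0.05,66,0,75,0,0,0.017],[0.05,66,0,90,0,0,0.017]]]'
python3 -m creep '[[[0.05,0,0,0,0,0,0],[0.05,0,0,0,0,0,0],[0.05,0,0,0,0,0,0]]]'
python3 - <<'E'
from h import *
to((.485,-.2233,.1236),np.radians(-70.4));print(tool()[0])
E
```

```text
time: 12.1
position: [0.4825, -0.2221, 0.1509]
tool_rot: [-3.093, -0.537, 0.009]
ft_force: [-0.6, 0.1, -1.5]
grip_width: 0.133
time: 12.4
position: [0.4847, -0.2254, 0.1563]
tool_rot: [3.096, 0.531, 0.005]
ft_force: [0.1, -0.3, -2.4]
grip_width: 0.133
shift mm [ 0.9 -1.9 32.7]
tool y heading -70.54194255295609 tilt z [ 3.3e-03 -2.0e-04 -1.0e+00]
rotvec tool [ 0.001 -0.003 -0.002]
[ 0.48470218 -0.22539755  0.15631137]
```

```bash
python3 -m creep '[[[0.05,0.5,-2,7,0,0,0],[0.05,0.5,-2,14,0,0,0],[0.05,0.5,-2,14,0,0,0],[0.05,0.5,-2,14,0,0,0]]]'
python3 - <<'E'
from h import *
to((.485,-.2233,.1236),np.radians(-70.4));print(tool()[0])
E
```

```text
time: 12.8
position: [0.4833, -0.2228, 0.1403]
tool_rot: [-3.096, -0.531, 0.001]
ft_force: [0.6, -0.3, -2.5]
grip_width: 0.136
shift mm [ 1.5  1.1 16.7]
tool y heading -70.5359155549805 tilt z [-4.e-04  1.e-04 -1.e+00]
rotvec tool [-0.     0.    -0.002]
[ 0.48325116 -0.22277579  0.140278  ]
```

```bash
python3 -m creep '[[[0.05,1,0.8,3,0,0,0],[0.05,1,0.8,6,0,0,0],[0.05,1,0.8,9,0,0,0],[0.05,1,0.8,12,0,0,0],[0.05,1,0.8,12,0,0,0]]]'
python3 -m creep '[[[0.05,0,0,3,0,0,0],[0.05,0,0,6,0,0,0],[0.05,0,0,6,0,0,0]]]'
python3 - <<'E'
from h import *
to((.485,-.2233,.1236),np.radians(-70.4));print(tool()[0])
E
```

```text
time: 13.3
position: [0.4843, -0.2231, 0.1279]
tool_rot: [-3.096, -0.531, 0.001]
ft_force: [-0.3, -0.3, -2.8]
grip_width: 0.134
time: 13.6
position: [0.4849, -0.2233, 0.1236]
tool_rot: [-3.096, -0.531, -0.001]
ft_force: [-3.7, 1.5, 6.0]
grip_width: 0.137
shift mm [0.1 0.  0. ]
tool y heading -70.53320070730588 tilt z [ 3.e-04  9.e-04 -1.e+00]
rotvec tool [-0.001 -0.001 -0.002]
[ 0.48490317 -0.22330603  0.12364619]
```

Seated: TCP at 0.1236 as computed for home, with about 8 N of contact. Now the clockwise twist.

```bash
python3 -m creep '[[[0.05,0,0,0,0,0,0.07],[0.05,0,0,0,0,0,0.14],[0.05,0,0,0,0,0,0.21],[0.05,0,0,0,0,0,0.28],[0.05,0,0,0,0,0,0.35]]]'
python3 -m creep '[[[0.05,0,0,0,0,0,0.07],[0.05,0,0,0,0,0,0.14],[0.05,0,0,0,0,0,0.21],[0.05,0,0,0,0,0,0.28],[0.05,0,0,0,0,0,0.35]]]'
python3 - <<'E'
from h import *
to((.485,-.2233,.1236),np.radians(-115.4));s=ctrl.get_state();print(s["ft_force"],s["torque"],s["joint_positions"].round(2))
cv2.imwrite("pics/w5.png",ctrl.get_image("wrist")[:,:,::-1])
E
```

```text
time: 14.1
position: [0.4857, -0.2233, 0.1236]
tool_rot: [-3.141, 0.019, -0.003]
ft_force: [-0.5, 0.4, 5.0]
grip_width: 0.135
time: 14.6
position: [0.4857, -0.2236, 0.1237]
tool_rot: [3.09, -0.566, 0.003]
ft_force: [-0.8, -0.0, 4.7]
grip_width: 0.132
shift mm [-0.7 -0.1  0.1]
tool y heading -110.75351478665776 tilt z [ 2.e-03 -4.e-04 -1.e+00]
rotvec tool [-0.    -0.002  0.081]
[-0.7787176  -0.0144604   4.69035855] [0.00769007 0.43132847 0.26670841] [-0.5   0.22  0.99  1.89 -0.2   1.14 -1.37]
```

```bash
python3 -m creep '[[[0.05,0,0,0,0,0,0.04],[0.05,0,0,0,0,0,0.08],[0.05,0,0,0,0,0,0.08],[0.05,0,0,0,0,0,0.08]]]'
python3 - <<'E'
from h import *
to((.485,-.2233,.1236),np.radians(-115.4));s=ctrl.get_state();print(s["ft_force"],s["torque"],s["joint_positions"].round(2))
p=ctrl.camera_params("wrist");np.savez("w6.npz",K=p["K"],pose=p["pose"])
w=ctrl.get_image("wrist")[:,:,::-1];cv2.imwrite("pics/w6.png",w)
f=lambda im,x,y,k:cv2.resize(im[y:y+120,x:x+160],(400,300),interpolation=cv2.INTER_CUBIC)
sc=ctrl.get_image("scene")[:,:,::-1];si=ctrl.get_image("side")[:,:,::-1]
cv2.imwrite("pics/s6.png",np.hstack([cv2.resize(w[150:450,170:470],(500,500),interpolation=cv2.INTER_CUBIC),np.vstack([cv2.resize(sc[170:290,140:260],(250,250)),cv2.resize(si[270:390,300:420],(250,250))])]))
E
```

```text
time: 15.05
position: [0.4857, -0.2237, 0.1237]
tool_rot: [3.066, -0.685, 0.003]
ft_force: [-0.7, 0.2, 4.8]
grip_width: 0.14
shift mm [-0.8 -0.1  0.1]
tool y heading -115.18570203668995 tilt z [ 2.e-03 -5.e-04 -1.e+00]
rotvec tool [-0.    -0.002  0.004]
[-0.71063244  0.16528453  4.76383382] [0.03035809 0.38903472 0.0789164 ] [-0.51  0.22  1.01  1.89 -0.21  1.14 -1.44]
```

View pics/s6.png

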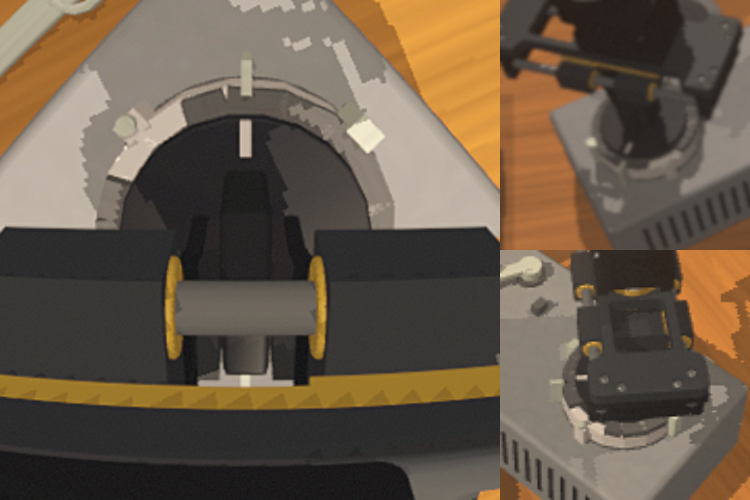

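The cap's white mark at (245,138) lines up with the rib at (246,75). The flange is flat on the lip, and the slot and stud are at (125,125). I'll hold half a second, check for drift and hand in.

```bash
python3 -m creep '[[[0.05,0,0,0,0,0,0],[0.05,0,0,0,0,0,0],[0.05,0,0,0,0,0,0],[0.05,0,0,0,0,0,0],[0.05,0,0,0,0,0,0]]]'
python3 - <<'E'
from h import *
to((.485,-.2233,.1236),np.radians(-115.4));print(ctrl.close_job())
E
```

```text
time: 15.7
position: [0.4856, -0.2237, 0.1236]
tool_rot: [-3.066, 0.685, -0.003]
ft_force: [-1.4, 0.7, 4.3]
grip_width: 0.139
shift mm [-0.7 -0.1  0. ]
tool y heading -115.18685045280826 tilt z [ 2.e-03 -4.e-04 -1.e+00]
rotvec tool [-0.001 -0.002  0.004]
the job is handed in; nothing more can be done
None
```

The job is done and handed in at about 16 s, with the cap still gripped and held at the half-way rib.

- **Lever:** I pushed it with the closed fingers until the force rose to about 13 N with almost no further movement, so it was at its stop. I then backed off, and pictures showed the peg back at its rest place.
- **Cap:** I took the black cap, not the purple or red look-alike. It went fully home in the collar: the tool stopped at 0.1236 m, the height I had worked out for the flange on the lip, pressing with about 8 N.
- **Twist:** I turned it 44.7° clockwise by the tool's heading. The last picture shows the cap's mark in line with the rib, well short of the click at about 60°. It did not drift over a 0.5 s hold.

No check failed. The first two-camera height for the collar came out about 9 mm low with 5 mm residuals, so I used the close wrist view, which agreed with the stated height. I could not read the contact arm's angle directly. I did not take a last picture of the loose things, but nothing I saw suggested contact with any of them.

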